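# Take one nested sample tray and lock it on the shaker

## Robot

A 6-joint arm with a two-finger parallel gripper is mounted at the origin on the work surface. World frame = base frame: x ahead of the robot, y to its left, z up, the work surface at z = 0. Lengths are in m, angles in rad, forces in N, time in s.
With the tool pointing down it reaches from about 0.375 to 0.975 m from the base axis. Payload 3.8 kg.
Tool frame: the origin (TCP) lies midway between the tips of the shut fingers; the grasp point (between the pads) lies 19 mm behind it; z points along the fingers, y is the line along which they close (so a half turn about z gives the same grasp; the last joint's range is limited). The gripper opens to 85 mm and grips with 20 to 120 N. Pads are 22 mm wide; open, the fingers measure 114 mm over their backs; the gripper's body (76 mm by 85 mm) begins 54 mm behind the grasp point. The pads swing forward as they close: fully open they stand 13 mm farther back than shut.
Start: joints at [-1.375, 0.264, 1.604, -0, 1.274, -0.037], TCP at [0.156, -0.657, 0.231] pointing down, gripper open.
Joint ranges: [-2.63, 2.63], [-0.94, 2.18], [0.31, 2.57], [-1.31, 4.45], [0, 2.66], [-2.55, 2.55]. Speed limits (rad/s): [2.57, 2.57, 3.14, 3.14, 3.14, 3.14].

## Interface

Orientations are given as a rotation vector (axis times angle).
In Python, from workcell import sensors, viewer, job gives the robot as it stands.
- The arm moves only by the shell command python3 -m inch 'ROWS' [FORCE]. ROWS is JSON, one flat list of numbers, 7 for each row, row after row: the shift along the tool's x, y, z in mm, then the turn, a rotation vector about the tool's x, y, z in degrees, then the finger opening in mm, from 0 to 85.4. A call has exactly 8 rows; each row shifts and turns the commanded pose from where the row before left it, along the tool's axes as they then stand; what a row does not reach is not made up. A row lasts 1/10 s, in which the tool goes at most 50 mm and 8.59 degrees, less where a joint would pass 70% of its speed; a pose out of reach is approached as far as the arm can. A call is refused whole if a number of a shift passes 50 or a number of a turn 8.59, either way. A call with a gripper value outside its range is refused whole. The fingers move at their own pace and stop on an object; FORCE is the grip in N (left out, the last holds). Time passes only in rows, so rows that do not move let the fingers close, or fill a call up. It gives the time, the measured TCP pose, the force, the opening and the grip force at its end, in the units of the state.
- sensors.read_state(): the state, without advancing time (a new reading comes with each control period).
- viewer.read_camera(name): name is "scene" or "top" or "wrist"; returns the picture (384x512x3 uint8, red, green, blue); there is no depth.
- viewer.camera_params(name): a dict with "K" (3x3 intrinsics, pixels), "world_to_cam" (4x4, takes a point from world to camera coordinates). Camera axes: x right, y down, z forward; pixel columns grow to the right and rows downward; lengths in m; the calibration is good to about 2 mm. A picture is of the moment at which its call begins: read the wrist's pose just before it. camera_params takes no time and is no camera call; for the wrist camera it gives the pose at the moment of the call.
- job.finish_job(): hands the job in; it is judged then, once.
The state is a dict: "time": time; "q": joint angles; "joint_vel": joint speeds; "joint_torque": joint torques, N m; "tool_pos": TCP position; "tcp_rot": TCP orientation; "wrist_force": force on the tool from outside, world axes, zero at the start; "torque": the same for the moment, N m; "width": opening from 0.0 (shut) to 1.0 (fully open); "grip_force": force on a finger pad.
Only numpy, scipy, OpenCV 4.12 (cv2) and the standard library are available. Lean on these libraries where they do the work, as an engineer would, in place of code of your own. Each camera call takes 0.05 s, during which the arm holds its last target. There are 200 camera calls.

## Task

Take only the top tray off the nested stack in the sloping rack, leaving the other two sitting there undisturbed. Tilt it to hook one end of its rim under the shaker's yellow lip, lower the other end gently, without letting it drop, until the tray lies flat on the bed, then swing the red catch fully round over the tray's rim, and leave the other things on the bench where they are.

Things in the scene. Friction and masses are not known exactly. Their poses are not given: they have to be found in the camera images.
- rack: Fixed sloping rack: steel plate on a blue foot, holding three nested white trays. Origin on the bench under the plate's centre, z up, x along the trays towards their high end. The plate slopes 27 degrees, low at its -x end, which lies towards the robot's right. Nothing stands beside the trays' rims.
- tray_top: Uppermost tray: white plastic, blue line under the rim band, 60-130 g, 150 (x) x 64 (y) x 34 mm (z). Origin under its floor's centre, z to its open top. The widest part is an upright rim band, 5 mm thick, z = 20 to 34; below it walls taper 12 degrees to a 129.6 x 43.6 foot. Starts tilted 27 degrees, -x end low. Bands rest flush on each other: fingers more than 14 mm below the rim's top seize two trays.
- tray_mid: Second tray, same shape, stays in the rack. tray_top nests in it, 14 mm higher along the trays' z, its lower 20 mm inside with 1 mm of play, so tray_top comes out cleanly along its own tilted z axis; pulled askew it may catch on this one.
- tray_low: The lowest tray, same shape; stays in the rack.
- tray_end_a (a point): Middle of tray_top's rim at its -x end (low in the rack), outer top edge: 75 mm from the tray's centre, z = 34 mm.
- tray_end_b (a point): The same at its +x (high) end. The tray is symmetrical: either end may go under the lip.
- shaker: Fixed lab shaker, blue box 240 x 140 mm with a flat dark bed at z = 56 mm. Origin on the bench under the bed's centre, z up, x towards the catch end (robot's left). A seated tray is centred on the bed, lengthwise along x, rim top at z = 90, one end under the lip. At +x an aluminium stop block, face at x = 78, 56 wide, top at z = 91.5. Two ribs 6 mm high at y = +-31, x = -60 to -10.
- lip (a point): Middle of the free edge of the shaker's fixed yellow lip, on its underside: x = -66, y = 0, z = 93 mm in the shaker's frame, 37 mm above the bed. The lip is 56 mm wide, 5 thick, and opens to the shaker's +x; the aluminium block behind it has its face at x = -78 (156 mm from the stop block's face).
- catch (a joint): Red swivel catch on the shaker's stop block: flat arm 52 x 12 mm on an upright pivot at x = 92, y = 0 in the shaker's frame, underside 3 mm above a seated rim. Angle in rad: 0 points to the shaker's +y (open; starts -0.6 to 0.1), grows anticlockwise seen from above; 1.57, its stop, points to -x over the rim (closed). Friction 0.05 N m, stays where left.
- catch_post (a point): Top centre of the round red post on the catch's arm: 12 mm diameter, standing 34 mm above the arm, 40 mm from the pivot, top at z = 132 mm. Push or pinch it from above.
- amber_bottle: Amber glass reagent bottle, black cap, 66 dia x 150 mm, origin under its centre. Bystander.
- white_jar: White jar with a blue lid, 60 dia x 75 mm, origin under its centre. Bystander.
- beaker: Open glass beaker, 64 dia x 75 mm, origin under its centre. Bystander.
- flask_stopper: Black rubber stopper, 32 dia x 34 mm, origin under its centre. Bystander.
- flask: Green glass conical flask, 72 dia x 112 mm, origin under its centre. Bystander.
- dropper_bottle: Small white bottle with a red cap, 34 dia x 70 mm, origin under its centre. Bystander.
- spatula: Spatula with a wooden handle, 170 mm long, lying on the bench. Bystander.
Things that resemble listed ones, but are neither listed nor needed, are in the scene too. What is shaped like the tray_mid but turquoise is not meant.

How it is judged:
By the outcome, as a careful person would: the job done as asked, in the order asked, and still so for the second after the job is handed in, with the robot touching nothing.
It also fails if it takes over 50 s, if anything falls off the work surface, if the arm or the gripper's body presses on something with over 40 N, if the wrist force passes 120 N, or if a joint passes its speed limit or range.

## Working session

There is one attempt and no reset: what is moved stays moved. The work goes in short steps, Python scripts to look and compute and a shell command to move; the robot and the scene stay as the last step left them, time stands still between calls to the robot, and variables do not carry over. Pictures are saved under pics/ and viewed, at most 10 in all, crops included, and the job is handed in when it is done.

```bash
mkdir -p pics; ls
python3 - <<'E'
from workcell import sensors, viewer
import cv2,numpy as np
a=viewer.read_camera("scene");b=viewer.read_camera("top")
np.save("pics/scene.npy",a);np.save("pics/top.npy",b)
for n,i in(("scene",a),("top",b)):
    cv2.imwrite(f"pics/{n}0.png",cv2.resize(i[:,:,::-1],(800,600),interpolation=cv2.INTER_CUBIC))
    p=viewer.camera_params(n);print(n,np.round(p["K"],1).tolist(),np.round(p["world_to_cam"],4).tolist())
s=sensors.read_state();print(s["time"],s["tool_pos"],s["tcp_rot"],s["width"])
E
```

```text
pics
scene [[381.6, 0.0, 254.2], [0.0, 381.6, 188.5], [0.0, 0.0, 1.0]] [[-0.6745, 0.7382, 0.0006, 0.3905], [0.5829, 0.533, -0.6133, -0.2629], [-0.4531, -0.4134, -0.7898, 1.3377], [0.0, 0.0, 0.0, 1.0]]
top [[421.7, 0.0, 259.0], [0.0, 421.7, 200.2], [0.0, 0.0, 1.0]] [[0.003, -1.0, -0.0084, 0.0044], [-0.9969, -0.0024, -0.0783, 0.5697], [0.0783, 0.0086, -0.9969, 1.4655], [0.0, 0.0, 0.0, 1.0]]
0.1 [ 0.15560183 -0.65610683  0.2300544 ] [-3.11824548e+00 -3.64656539e-01  2.47512001e-04] 1.005727704262613
```

View pics/scene0.png

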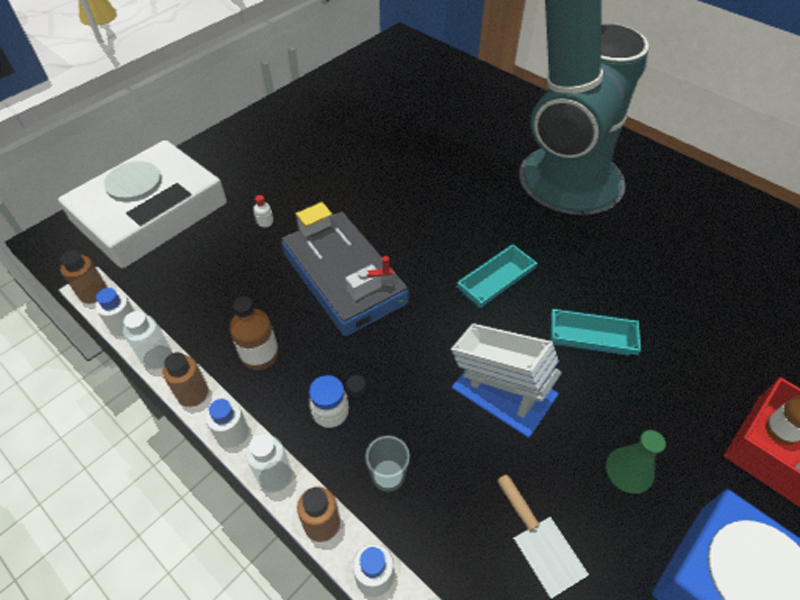

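View pics/top0.png

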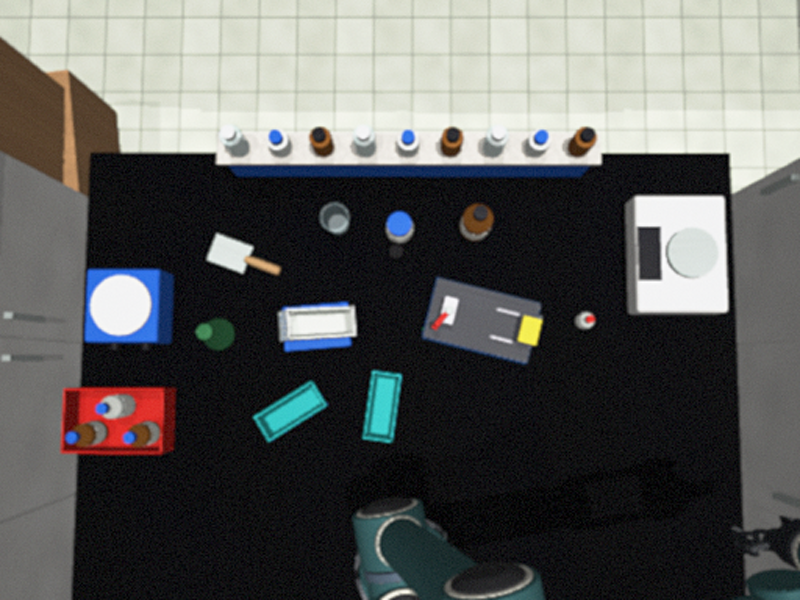

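The scene view shows the white nested stack on its blue foot at about (505,365) of 800x600. The shaker is at (345,270), with its yellow lip at (313,213) and red catch at (380,270). The top view shows the stack at (318,323), the lip at (530,330) and the catch at (440,320). The two turquoise trays at (290,411) and (382,405) are decoys. The white stack on the sloping rack fits the description.

```bash
cat > h.py <<'E'
import numpy as np,cv2
from scipy.spatial.transform import Rotation as Ro
from workcell import sensors,viewer
def ray(P,uv):
    K=np.array(P["K"]);T=np.array(P["world_to_cam"]);R=T[:3,:3]
    d=R.T@np.linalg.inv(K)@np.array([uv[0],uv[1],1.]);return -R.T@T[:3,3],d/np.linalg.norm(d)
def onz(P,uv,z):
    o,d=ray(P,uv);return o+d*(z-o[2])/d[2]
def tri(obs):   # [(P,uv),...]
    A=0;b=0;rs=[ray(*o) for o in obs]
    for o,d in rs:
        M=np.eye(3)-np.outer(d,d);A=A+M;b=b+M@o
    p=np.linalg.solve(A,b);return p,max(np.linalg.norm(np.cross(p-o,d)) for o,d in rs)
def proj(P,p):
    T=np.array(P["world_to_cam"]);c=T[:3,:3]@np.asarray(p)+T[:3,3];q=np.array(P["K"])@c;return q[:2]/q[2]
def cur():
    s=sensors.read_state();return np.array(s["tool_pos"]),Ro.from_rotvec(s["tcp_rot"]).as_matrix()
def frame(yaw,tilt):
    # tool pose with x along yaw (deg), x tilted up by tilt (deg), z downwards
    x=Ro.from_euler("ZY",[yaw,-tilt],degrees=True).as_matrix()
    return x@np.diag([1,-1,-1])
def rows(p,R,n,p0=None,R0=None):
    if p0 is None:p0,R0=cur()
    r=Ro.from_matrix(R0.T@R).as_rotvec()/n;t=R0.T@(np.asarray(p)-p0)*1000
    S=sum(Ro.from_rotvec(k*r).as_matrix() for k in range(n))
    print(n,"rows of",np.round(np.linalg.solve(S,t),1),np.round(np.degrees(r),2))
E
python3 - <<'E'
from h import *
a=np.load("pics/scene.npy");b=np.load("pics/top.npy");S=viewer.camera_params("scene");T=viewer.camera_params("top")
f=.64
p,e=tri([(S,(505*f,347*f)),(T,(318*f,324*f))]);print("rim centre",p,e)
for n,s,t in(("low end",(461,335),(353,322)),("high end",(553,356),(281,326))):
    print(n,tri([(S,(s[0]*f,s[1]*f)),(T,(t[0]*f,t[1]*f))]))
def cen(im,lo,hi,box):
    h=cv2.cvtColor(im,cv2.COLOR_RGB2HSV);m=cv2.inRange(h,lo,hi);x0,y0,x1,y1=[int(v*f) for v in box]
    k=np.zeros_like(m);k[y0:y1,x0:x1]=m[y0:y1,x0:x1];v,u=np.nonzero(k);return (u.mean(),v.mean()),len(u)
ys,_=cen(a,(20,120,120),(35,255,255),(290,190,340,240));yt,_=cen(b,(20,120,120),(35,255,255),(500,300,560,360))
print("lip top",tri([(S,ys),(T,yt)]),onz(T,yt,.098))
print("shaker corners bed",[np.round(onz(T,(u*f,v*f),.056),3).tolist() for u,v in((437,278),(541,302),(528,361),(423,335))])
rt,n=cen(b,(0,150,100),(8,255,255),(420,300,460,340));print("red",n,onz(T,rt,.11))
E
```

```text
rim centre [0.5382533  0.18905681 0.11431016] 0.0002830886789218972
low end (array([0.54634486, 0.11538973, 0.08210993]), np.float64(0.0025607455893861845))
high end (array([0.53078104, 0.2602801 , 0.15661765]), np.float64(0.0015658618443134549))
lip top (array([ 0.52836184, -0.2606212 ,  0.097552  ]), np.float64(0.00048528301611276437)) [ 0.52799984 -0.26018329  0.098     ]
shaker corners bed [[0.645, -0.065, 0.056], [0.592, -0.295, 0.056], [0.462, -0.265, 0.056], [0.518, -0.035, 0.056]]
red 36 [ 0.54594306 -0.06604609  0.11      ]
```

Run:
```python
from h import *
R=frame(96,27);c=np.array([.538,.189,.115])
print(R.round(2).tolist());rows(c-.13*R[:,2],R,24)
```

```text
[[-0.09, 0.99, -0.05], [0.89, 0.1, 0.45], [0.45, -0.0, -0.89]]
24 rows of [38.4 -7.4  9.3] [ 0.81  0.92 -3.38]
```

Run:
```python
from h import *
R=frame(96,27);c=np.array([.538,.189,.115])
p1=np.array([.40,-.22,.30]);R1=frame(75,5)
rows(p1,R1,16);rows(c-.13*R[:,2],R,12,p1,R1)
```

```text
16 rows of [ 31.3 -10.5  -3. ] [ 0.16  0.28 -3.85]
12 rows of [28.   9.4 13.4] [ 0.49  1.81 -1.69]
```

```bash
python3 -m inch '[31.3,-10.5,-3,0.16,0.28,-3.85,85, 31.3,-10.5,-3,0.16,0.28,-3.85,85, 31.3,-10.5,-3,0.16,0.28,-3.85,85, 31.3,-10.5,-3,0.16,0.28,-3.85,85, 31.3,-10.5,-3,0.16,0.28,-3.85,85, 31.3,-10.5,-3,0.16,0.28,-3.85,85, 31.3,-10.5,-3,0.16,0.28,-3.85,85, 31.3,-10.5,-3,0.16,0.28,-3.85,85]'
python3 -m inch '[31.3,-10.5,-3,0.16,0.28,-3.85,85, 31.3,-10.5,-3,0.16,0.28,-3.85,85, 31.3,-10.5,-3,0.16,0.28,-3.85,85, 31.3,-10.5,-3,0.16,0.28,-3.85,85, 31.3,-10.5,-3,0.16,0.28,-3.85,85, 31.3,-10.5,-3,0.16,0.28,-3.85,85, 31.3,-10.5,-3,0.16,0.28,-3.85,85, 31.3,-10.5,-3,0.16,0.28,-3.85,85]'
python3 - <<'E'
from h import *
R=frame(96,27);c=np.array([.538,.189,.115])
rows(c-.13*R[:,2],R,14)
E
```

```text
time: 0.9
tool_pos: [0.3394, -0.4701, 0.2599]
tcp_rot: [-2.884, -1.174, -0.056]
wrist_force: [0.5, 0.4, 0.0]
width: 0.996
grip_force: 0.0
time: 1.7
tool_pos: [0.4001, -0.2184, 0.3003]
tcp_rot: [-2.448, -1.883, -0.107]
wrist_force: [0.3, 0.6, 1.5]
width: 0.999
grip_force: 0.0
14 rows of [23.8  8.1 11.5] [ 0.42  1.56 -1.44]
```

```bash
python3 -m inch '[23.8,8.1,11.5,0.42,1.56,-1.44,85, 23.8,8.1,11.5,0.42,1.56,-1.44,85, 23.8,8.1,11.5,0.42,1.56,-1.44,85, 23.8,8.1,11.5,0.42,1.56,-1.44,85, 23.8,8.1,11.5,0.42,1.56,-1.44,85, 23.8,8.1,11.5,0.42,1.56,-1.44,85, 23.8,8.1,11.5,0.42,1.56,-1.44,85, 23.8,8.1,11.5,0.42,1.56,-1.44,85]'
python3 -m inch '[23.8,8.1,11.5,0.42,1.56,-1.44,85, 23.8,8.1,11.5,0.42,1.56,-1.44,85, 23.8,8.1,11.5,0.42,1.56,-1.44,85, 23.8,8.1,11.5,0.42,1.56,-1.44,85, 23.8,8.1,11.5,0.42,1.56,-1.44,85, 23.8,8.1,11.5,0.42,1.56,-1.44,85, 0,0,0,0,0,0,85, 0,0,0,0,0,0,85]'
python3 - <<'E'
from h import *
P=viewer.camera_params("wrist");a=viewer.read_camera("wrist")
np.save("pics/w1.npy",a);np.savez("pics/w1p.npz",K=P["K"],world_to_cam=P["world_to_cam"])
cv2.imwrite("pics/w1.png",cv2.resize(a[:,:,::-1],(800,600),interpolation=cv2.INTER_CUBIC))
p,R=cur();print(p,R.round(3).tolist())
T=np.array(P["world_to_cam"]);o=-T[:3,:3].T@T[:3,3];print("cam in tool",R.T@(o-p),(T[:3,:3]@R).round(2).tolist(),P["K"][0][0])
E
```

```text
time: 2.5
tool_pos: [0.498, -0.0296, 0.2432]
tcp_rot: [-2.108, -1.994, -0.308]
wrist_force: [-0.1, -0.4, 0.4]
width: 0.992
grip_force: 0.0
time: 3.3
tool_pos: [0.5441, 0.1277, 0.2308]
tcp_rot: [-1.847, -2.047, -0.441]
wrist_force: [0.1, -0.4, 0.4]
width: 1.003
grip_force: 0.0
[0.54423416 0.12725579 0.23104832] [[-0.09, 0.995, -0.047], [0.887, 0.102, 0.451], [0.453, -0.001, -0.891]]
cam in tool [ 0.0730964  -0.00189614 -0.14130187] [[0.0, 1.0, 0.0], [-0.96, 0.0, -0.29], [-0.29, -0.0, 0.96]] 295.8818148850347
```

View pics/w1.png

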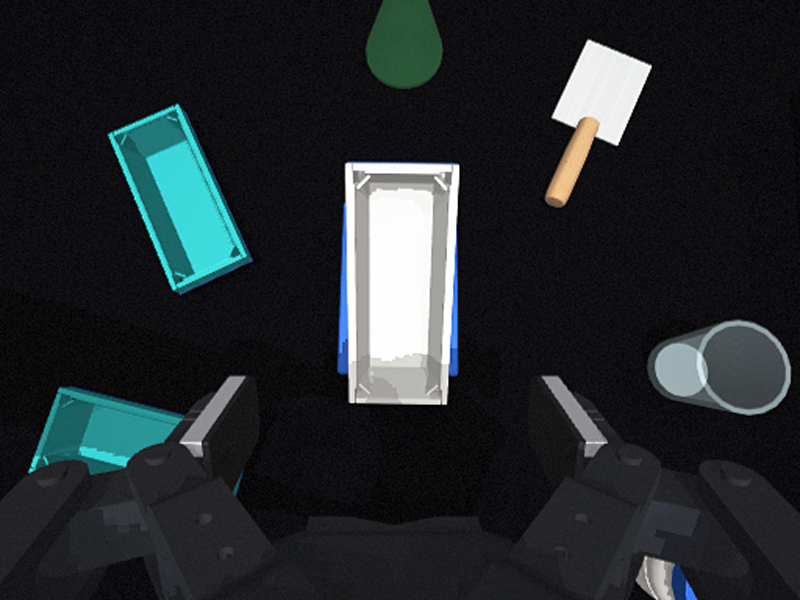

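The wrist view shows the white top tray, with rim corners near (346,163), (459,163), (447,404) and (350,404). The turquoise decoys lie to the left at (180,200) and (110,440). The fingers straddle the tray's axis. Next I measure its pose from the rim corners.

```bash
cat >> h.py <<'E'
def quad(mask,eps=.03):
    """corners of the largest blob, from lines fitted to its sides (sub-pixel)"""
    c=max(cv2.findContours(mask,cv2.RETR_EXTERNAL,cv2.CHAIN_APPROX_NONE)[0],key=cv2.contourArea)
    q=cv2.approxPolyDP(cv2.convexHull(c),eps*cv2.arcLength(c,True),True)[:,0].astype(float)
    pts=c[:,0].astype(float);L=[]
    for i in range(len(q)):
        a,b=q[i],q[(i+1)%len(q)];d=(b-a)/np.linalg.norm(b-a);s=(pts-a)@d;n=np.abs((pts-a)@[-d[1],d[0]])
        k=(s>.1*np.linalg.norm(b-a))&(s<.9*np.linalg.norm(b-a))&(n<2.5)
        vx,vy,x,y=cv2.fitLine(pts[k].astype(np.float32),cv2.DIST_HUBER,0,.01,.01).ravel();L.append((vx,vy,x,y))
    out=[]
    for i in range(len(L)):
        a,b=L[i-1],L[i];t=np.linalg.solve([[a[0],-b[0]],[a[1],-b[1]]],[b[2]-a[2],b[3]-a[3]])[0];out.append((a[2]+t*a[0],a[3]+t*a[1]))
    return np.array(out)
E
python3 - <<'E'
from h import *
a=np.load("pics/w1.npy");P=dict(np.load("pics/w1p.npz"))
h=cv2.cvtColor(a,cv2.COLOR_RGB2HSV);m=cv2.inRange(h,(0,0,75),(180,70,255));m[:, :200]=0;m[:,310:]=0;m[275:]=0
q=quad(m);print(q.round(1).tolist())
# order: top-left, top-right, bottom-right, bottom-left
q=q[np.argsort(q[:,1])];q=np.vstack([q[:2][np.argsort(q[:2,0])],q[2:][np.argsort(-q[2:,0])]])
# +x is image up; tray y: x up -> with z towards viewer, +y is image left
o=np.array([[75,32,0],[75,-32,0],[-75,-32,0],[-75,32,0]])/1000.
for fl in (cv2.SOLVEPNP_IPPE,):
    ok,rv,tv=cv2.solvePnP(o,q,P["K"],None,flags=fl)
    T=P["world_to_cam"];R=T[:3,:3].T@cv2.Rodrigues(rv)[0];c=T[:3,:3].T@(tv.ravel()-T[:3,3])
    pr=cv2.projectPoints(o,rv,tv,P["K"],None)[0][:,0]
    print("c",c.round(4),"yaw",np.degrees(np.arctan2(R[1,0],R[0,0])),"tilt",np.degrees(np.arcsin(R[2,0])),"roll",np.degrees(R[2,1]),"err",np.abs(pr-q).max())
# ray with the plane z fixed by tilt 27: lengths check
E
```

```text
[[221.10000610351562, 105.0], [293.3999938964844, 105.0], [285.0, 258.5], [223.5, 256.8999938964844]]
c [0.5403 0.1832 0.1111] yaw 94.91014100935206 tilt 24.039815506664546 roll 0.7646814882185279 err 0.6450479840228809
```

```bash
cat >> h.py <<'E'
from scipy.optimize import least_squares
O=np.array([[75,32,0],[75,-32,0],[-75,-32,0],[-75,32,0]])/1000.
def pose(P,q,tilt,x0,use=(0,1,2,3)):
    q=q+.5*np.sign(q-q.mean(0))
    def f(x):
        R=Ro.from_euler("ZY",[x[3],-tilt],degrees=True).as_matrix()
        return np.ravel([proj(P,x[:3]+R@O[i])-q[i] for i in use])
    s=least_squares(f,x0,x_scale=[.01,.01,.01,1],loss="soft_l1");return s.x,s.fun
def order(q):
    q=q[np.argsort(q[:,1])];return np.vstack([q[:2][np.argsort(q[:2,0])],q[2:][np.argsort(-q[2:,0])]])
E
python3 - <<'E'
from h import *
a=np.load("pics/w1.npy");P=dict(np.load("pics/w1p.npz"))
h=cv2.cvtColor(a,cv2.COLOR_RGB2HSV);m=cv2.inRange(h,(0,0,75),(180,70,255));m[:, :200]=0;m[:,310:]=0;m[275:]=0
for q in (order(quad(m)),np.array([[221.2,104.5],[293.7,104.5],[286,258.3],[223.6,258.3]])):
    x,e=pose(P,q,27,[.54,.185,.113,95]);print(x.round(4),e.round(1))
R=frame(x[3],27);rows(x[:3]-.075*R[:,2],R,8)
E
```

```text
[ 0.5403  0.1811  0.1158 94.9825] [-0.1 -0.5  0.   0.6  0.3 -0.3 -0.1  0.2]
[ 0.5407  0.1807  0.1177 95.2449] [-0.4 -0.3  0.1  0.4  0.2  0.3  0.2 -0.5]
8 rows of [-0.5  0.2  6.3] [-0.04  0.01  0.06]
```

```bash
python3 -m inch '[-0.5,0.2,6.5,0,0,0,85, -0.5,0.2,6.5,0,0,0,85, -0.5,0.2,6.5,0,0,0,85, -0.5,0.2,6.5,0,0,0,85, -0.5,0.2,6.5,0,0,0.1,85, -0.5,0.2,6.5,0,0,0.2,85, -0.5,0.2,4,0,0,0.2,85, 0,0,0,0,0,0,85]' | head -2
python3 - <<'E'
from h import *
P=viewer.camera_params("wrist");a=viewer.read_camera("wrist")
h=cv2.cvtColor(a,cv2.COLOR_RGB2HSV);m=cv2.inRange(h,(0,0,75),(180,70,255));m[:, :170]=0;m[:,345:]=0
n,l,st,ce=cv2.connectedComponentsWithStats(m);i=1+st[1:,4].argmax();m=(l==i).astype(np.uint8)*255;print(st[i])
q=order(quad(m));print(q.round(1).tolist())
x,e=pose(P,q,27,[.54,.185,.113,95]);print(x.round(4),e.round(1))
p,R0=cur();R=frame(x[3],27)
print("rim centre in tool mm",(R0.T@(x[:3]-p)*1000).round(1),"turn",np.degrees(Ro.from_matrix(R0.T@R).as_rotvec()).round(2))
b=a.copy()
for u,v in q: cv2.circle(b,(int(u),int(v)),2,(255,0,0),1)
cv2.imwrite("pics/w2.png",cv2.resize(b[:,:,::-1],(800,600),interpolation=cv2.INTER_CUBIC))
E
```

```text
time: 4.15
tool_pos: [0.5438, 0.1443, 0.1907]
[  212   100    88   181 14481]
[[211.6999969482422, 100.0], [298.8999938964844, 100.0], [289.79998779296875, 279.0], [218.0, 279.0]]
[ 0.5403  0.1815  0.1163 95.0724] [-0.  -0.1 -0.1  0.2  0.4  0.2 -0.2 -0.3]
rim centre in tool mm [-0.6  0.1 83.7] turn [-0.41  0.01  0.17]
```

View pics/w2.png

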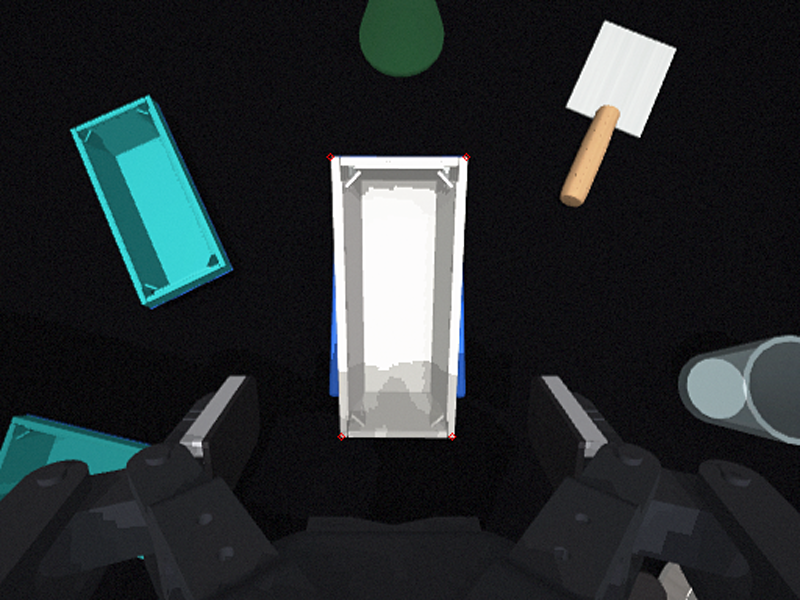

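The crop confirms the white tray, with corners at (330,157), (466,157), (452,437) and (341,437). Fingertips are at (245,378) and (545,378). It is the white stack, and the turquoise trays are clear of the path.

```bash
python3 - <<'E'
from h import *
P=viewer.camera_params("wrist");p,R=cur()
for y in(-42.7,42.7):print((proj(P,p+R@np.array([.011,y/1000,-.013]))/.64).round(1))
E
python3 -m inch '[-0.6,0,12,-0.2,0,0.1,85, 0,0,12,-0.2,0,0.1,85, 0,0,12,0,0,0,85, 0,0,12,0,0,0,85, 0,0,12,0,0,0,85, 0,0,10,0,0,0,85, 0,0,8,0,0,0,85, 0,0,6,0,0,0,85]' 20
python3 -m inch '[0,0,6,0,0,0,85, 0,0,5,0,0,0,85, 0,0,4,0,0,0,85, 0,0,1,0,0,0,78, 0,0,0,0,0,0,74, 0,0,0,0,0,0,70, 0,0,0,0,0,0,68, 0,0,0,0,0,0,68]' 20
python3 - <<'E'
from h import *
a=viewer.read_camera("wrist");cv2.imwrite("pics/w3.png",cv2.resize(a[:,:,::-1],(800,600),interpolation=cv2.INTER_CUBIC))
E
```

```text
[259.3 370.7]
[539.2 370.8]
time: 5.0
tool_pos: [0.5407, 0.1819, 0.1156]
tcp_rot: [-1.863, -2.035, -0.447]
wrist_force: [0.5, -0.7, 1.1]
width: 1.0
grip_force: 0.0
time: 5.8
tool_pos: [0.5405, 0.1887, 0.1025]
tcp_rot: [-1.864, -2.036, -0.448]
wrist_force: [0.4, 0.5, 0.2]
width: 0.798
grip_force: 0.0
```

View pics/w3.png

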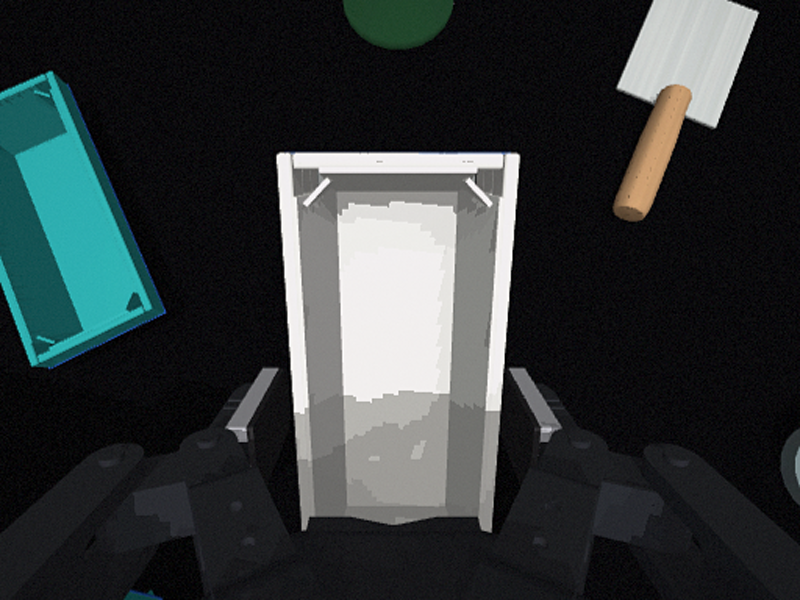

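Both pads straddle the rim: left pad tip at (277,370), right at (510,370), rim edges at that row about 292 and 503. The tool looks slightly left of centre, so I check with a row profile.

Run:
```python
from h import *
a=viewer.read_camera("wrist").astype(int).sum(2)//3
for v in(237,240,246,252):print(v,a[v,146:200].tolist(),"|",a[v,312:362].tolist())
print(sensors.read_state()["width"])
```

```text
237 [17, 7, 15, 14, 14, 10, 6, 13, 8, 9, 4, 5, 12, 10, 7, 10, 13, 13, 15, 2, 32, 102, 121, 120, 119, 121, 121, 119, 121, 122, 125, 90, 17, 24, 26, 18, 20, 19, 0, 25, 164, 242, 240, 239, 240, 240, 240, 234, 238, 242, 163, 127, 132, 135] | [199, 244, 239, 236, 240, 239, 240, 240, 241, 239, 127, 14, 25, 22, 69, 126, 122, 119, 121, 120, 120, 121, 118, 121, 99, 20, 1, 15, 14, 15, 14, 7, 12, 10, 15, 3, 16, 8, 11, 16, 9, 16, 6, 9, 12, 12, 9, 11, 6, 11]
240 [12, 11, 6, 13, 9, 9, 14, 2, 9, 13, 18, 10, 15, 8, 6, 9, 11, 4, 17, 106, 122, 118, 120, 118, 118, 119, 117, 118, 122, 115, 19, 22, 27, 20, 18, 13, 20, 10, 13, 6, 91, 242, 243, 238, 240, 239, 240, 234, 238, 242, 194, 130, 132, 132] | [228, 242, 239, 236, 240, 239, 239, 239, 243, 240, 45, 13, 20, 23, 19, 26, 121, 121, 119, 120, 120, 116, 118, 119, 121, 123, 76, 22, 8, 17, 6, 10, 14, 1, 9, 17, 10, 9, 9, 8, 15, 9, 8, 7, 8, 10, 14, 8, 6, 9]
246 [14, 5, 14, 3, 8, 7, 20, 14, 13, 25, 33, 33, 28, 26, 30, 87, 125, 120, 119, 117, 119, 120, 119, 118, 118, 123, 90, 18, 25, 21, 17, 18, 8, 13, 22, 13, 17, 15, 11, 5, 39, 241, 243, 240, 240, 239, 239, 238, 238, 240, 245, 126, 131, 132] | [247, 240, 239, 239, 239, 240, 240, 227, 231, 211, 0, 18, 13, 15, 20, 23, 27, 24, 28, 70, 124, 119, 119, 116, 119, 120, 118, 119, 121, 122, 83, 27, 26, 30, 31, 29, 19, 18, 9, 2, 9, 1, 14, 10, 5, 17, 7, 7, 9, 8]
252 [2, 11, 30, 31, 30, 25, 29, 31, 30, 27, 27, 64, 123, 119, 117, 118, 118, 119, 117, 118, 118, 121, 119, 41, 19, 22, 25, 17, 17, 13, 20, 14, 19, 18, 15, 14, 15, 17, 18, 1, 25, 156, 242, 241, 239, 239, 240, 240, 235, 238, 243, 160, 127, 131] | [244, 223, 222, 231, 239, 228, 227, 232, 218, 70, 10, 14, 15, 8, 14, 19, 18, 12, 19, 28, 21, 25, 68, 116, 121, 119, 118, 120, 119, 119, 118, 119, 118, 122, 85, 25, 31, 29, 32, 30, 35, 30, 31, 27, 9, 12, 14, 15, 6, 9]
0.7982789134209931
```

```bash
python3 -m inch '[0,0.6,0,0,0,0,68, 0,0.5,0.5,0,0,0,68, 0,0,0,0,0,0,66, 0,0,0,0,0,0,65, 0,0,0,0,0,0,64, 0,0,0,0,0,0,62, 0,0,0,0,0,0,60, 0,0,0,0,0,0,58]' 25
python3 -m inch '[0,0,0,0,0,0,56, 0,0,0,0,0,0,56, 0,0,-1,0,0,0,56, 0,0,-2,0,0,0,56, 0,0,-3,0,0,0,56, 0,0,-3,0,0,0,56, 0,0,-3,0,0,0,56, 0,0,-3,0,0,0,56]' 40
```

```text
time: 6.7
tool_pos: [0.5416, 0.189, 0.102]
tcp_rot: [-1.864, -2.036, -0.448]
wrist_force: [0.6, -1.4, 1.5]
width: 0.741
grip_force: 27.9
time: 7.5
tool_pos: [0.542, 0.1821, 0.1154]
tcp_rot: [-1.864, -2.036, -0.448]
wrist_force: [-0.2, 0.3, -1.2]
width: 0.74
grip_force: 43.8
```

```bash
python3 -m inch '[0,0,-4,0,0,0,56, 0,0,-6,0,0,0,56, 0,0,-8,0,0,0,56, 0,0,-10,0,0,0,56, 0,0,-12,0,0,0,56, 0,0,-14,0,0,0,56, 0,0,-14,0,0,0,56, 0,0,-14,0,0,0,56]'
python3 - <<'E'
from h import *
a=viewer.read_camera("scene");np.save("pics/s2.npy",a)
c=a[110:310,170:400][:,:,::-1]
cv2.imwrite("pics/s2.png",cv2.resize(c,(690,600),interpolation=cv2.INTER_CUBIC))
E
```

```text
time: 8.3
tool_pos: [0.5455, 0.1445, 0.1897]
tcp_rot: [-1.864, -2.036, -0.448]
wrist_force: [1.1, 0.8, -1.2]
width: 0.737
grip_force: 43.8
```

View pics/s2.png

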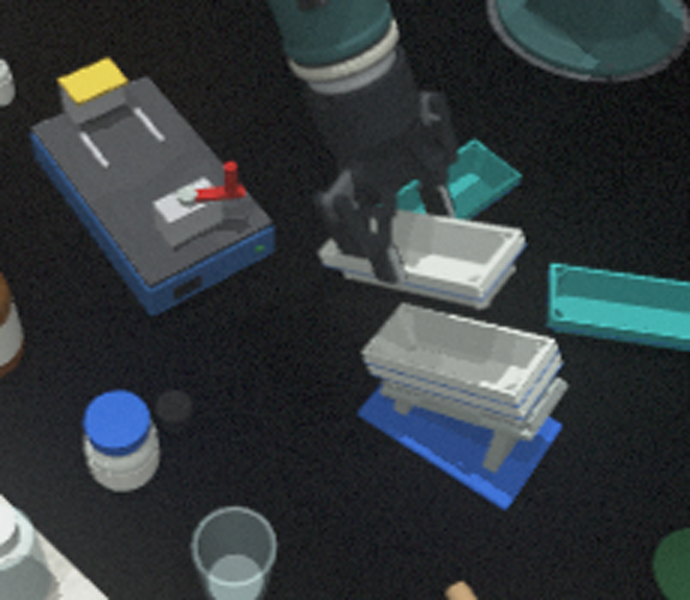

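Two white trays stay nested in the rack at (465,375) of the crop, and one tray is held level with the gripper at (430,255). Next I measure the shaker from the earlier unobstructed fixed-camera views.

Run:
```python
from h import *
a=np.load("pics/scene.npy");b=np.load("pics/top.npy");S=viewer.camera_params("scene");T=viewer.camera_params("top")
f=.64
def comp(im,lo,hi,box,close=0):
    h=cv2.cvtColor(im,cv2.COLOR_RGB2HSV);m=cv2.inRange(h,lo,hi);k=np.zeros_like(m);x0,y0,x1,y1=[int(v*f) for v in box]
    k[y0:y1,x0:x1]=m[y0:y1,x0:x1]
    if close:k=cv2.morphologyEx(k,cv2.MORPH_CLOSE,np.ones((close,close)))
    return k
print("bed px top",b[int(345*f),int(480*f)],b[int(380*f),int(480*f)],"side",b[int(364*f),int(500*f)],"scene bed",a[int(285*f),int(325*f)])
# bed outline incl. lip and catch in top view
for n,im,P,box in(("top",b,T,(415,270,552,372)),("scene",a,S,(275,195,415,335))):
    g=comp(im,(0,0,45),(180,110,255),box,7)
    c=comp(im,(0,0,40),(180,255,255),box,7)if n=="top" else g
    q=quad(c);print(n,(q/f).round(0).tolist())
    w=np.array([onz(P,u,.056) for u in q]);print(w.round(4).tolist(),w.mean(0).round(4),
      [round(float(np.linalg.norm(w[i]-w[i-1])),4) for i in range(len(w))],[round(float(np.degrees(np.arctan2(*(w[i]-w[i-1])[1::-1]))),1) for i in range(len(w))])
yt=comp(b,(20,120,120),(35,255,255),(500,300,560,360));q=quad(yt,.05);w=np.array([onz(T,u,.098) for u in q])
print("lip",w.round(4).tolist(),w.mean(0))
```

```text
bed px top [ 97  96 100] [20 20 23] side [20 21 22] scene bed [87 89 94]
top [[543.0, 302.0], [526.0, 365.0], [420.0, 338.0], [436.0, 275.0]]
[[0.5913, -0.3001, 0.056], [0.4534, -0.2607, 0.056], [0.5122, -0.0275, 0.056], [0.6503, -0.0626, 0.056]] [ 0.5518 -0.1627  0.056 ] [0.2447, 0.1434, 0.2406, 0.1425] [-104.0, 164.1, 75.9, -14.3]
scene [[304.0, 203.0], [347.0, 217.0], [407.0, 287.0], [339.0, 328.0], [280.0, 249.0]]
[[0.4958, -0.3327, 0.056], [0.4652, -0.2377, 0.056], [0.5167, -0.0341, 0.056], [0.6627, -0.0584, 0.056], [0.6114, -0.2707, 0.056]] [ 0.5504 -0.1867  0.056 ] [0.1312, 0.0997, 0.21, 0.148, 0.2184] [-151.8, 107.8, 75.8, -9.4, -103.6]
lip [[0.5605, -0.2482, 0.098], [0.5493, -0.2869, 0.098], [0.4963, -0.2731, 0.098], [0.507, -0.2331, 0.098]] [ 0.52830568 -0.2603544   0.098     ]
```

Run:
```python
from h import *
a=np.load("pics/scene.npy");b=np.load("pics/top.npy");S=viewer.camera_params("scene");T=viewer.camera_params("top")
c=np.array([.5518,-.1627,0]);u=np.array([np.cos(np.radians(75.8)),np.sin(np.radians(75.8)),0])
for n,im,P in(("top",b,T),("scene",a,S)):
    print(n)
    for s in range(-132,-40,4):
        q=proj(P,c+u*s/1000+np.array([0,0,.098]));print(s,im[int(round(q[1])),int(round(q[0]))].tolist(),end=" ")
    print()
    for z in (.056,):
      for s in list(range(-130,-60,4))+list(range(70,130,4)):
        q=proj(P,c+u*s/1000+np.array([-u[1]*.055,u[0]*.055,z]));print(s,im[int(round(q[1])),int(round(q[0]))].tolist(),end=" ")
    print()
```

```text
top
-132 [22, 26, 26] -128 [9, 3, 9] -124 [110, 103, 34] -120 [213, 200, 65] -116 [248, 241, 84] -112 [246, 240, 86] -108 [243, 236, 79] -104 [245, 239, 85] -100 [244, 237, 82] -96 [244, 238, 83] -92 [244, 239, 85] -88 [246, 240, 85] -84 [245, 238, 81] -80 [206, 192, 68] -76 [65, 64, 67] -72 [65, 67, 72] -68 [82, 85, 89] -64 [98, 96, 101] -60 [100, 101, 105] -56 [97, 96, 103] -52 [96, 97, 103] -48 [97, 98, 102] -44 [97, 99, 104] 
-130 [22, 19, 21] -126 [21, 18, 20] -122 [15, 23, 24] -118 [46, 50, 61] -114 [102, 103, 109] -110 [100, 101, 104] -106 [98, 100, 103] -102 [98, 99, 104] -98 [99, 103, 105] -94 [98, 100, 105] -90 [96, 100, 103] -86 [100, 101, 107] -82 [98, 99, 103] -78 [101, 101, 104] -74 [99, 101, 105] -70 [101, 101, 105] -66 [105, 104, 107] -62 [103, 102, 106] 70 [101, 102, 106] 74 [100, 99, 104] 78 [103, 101, 109] 82 [96, 94, 101] 86 [92, 93, 99] 90 [89, 88, 95] 94 [92, 95, 96] 98 [98, 100, 104] 102 [103, 101, 109] 106 [102, 101, 107] 110 [105, 106, 109] 114 [104, 104, 112] 118 [77, 87, 107] 122 [33, 60, 67] 126 [9, 29, 27] 
scene
-132 [34, 32, 34] -128 [39, 35, 31] -124 [
[... 261 characters left out ...]
106] -68 [103, 106, 106] -64 [106, 109, 108] -60 [101, 103, 102] -56 [101, 103, 102] -52 [60, 58, 58] -48 [64, 65, 65] -44 [64, 64, 66] 
-130 [30, 27, 29] -126 [30, 27, 29] -122 [35, 36, 33] -118 [54, 52, 53] -114 [86, 86, 91] -110 [86, 87, 89] -106 [87, 88, 91] -102 [88, 88, 94] -98 [85, 88, 90] -94 [85, 88, 90] -90 [90, 90, 92] -86 [88, 89, 93] -82 [89, 90, 93] -78 [89, 89, 92] -74 [89, 90, 91] -70 [89, 91, 92] -66 [89, 91, 93] -62 [89, 93, 94] 70 [125, 39, 35] 74 [105, 41, 41] 78 [90, 92, 95] 82 [85, 88, 91] 86 [82, 85, 85] 90 [81, 85, 86] 94 [83, 85, 87] 98 [83, 84, 86] 102 [89, 90, 95] 106 [89, 94, 96] 110 [87, 92, 94] 114 [74, 76, 82] 118 [74, 76, 82] 122 [49, 70, 97] 126 [47, 74, 110]
```

Run:
```python
from h import *
b=np.load("pics/top.npy");T=viewer.camera_params("top");f=.64
c=np.array([.5518,-.1627,0]);th=np.radians(75.8);A=np.array([[np.cos(th),np.sin(th),0],[-np.sin(th),np.cos(th),0],[0,0,1]])
h=cv2.cvtColor(b,cv2.COLOR_RGB2HSV)
m=cv2.inRange(h,(0,0,150),(180,60,255));m[:, :int(420*f)]=0;m[:,int(545*f):]=0;m[:int(275*f)]=0;m[int(365*f):]=0
n,l,st,ce=cv2.connectedComponentsWithStats(m)
for i in range(1,n):
    if st[i,4]<6:continue
    v,u=np.nonzero(l==i);z=.062 if u.mean()>300 else .0915
    w=np.array([A@(onz(T,p,z)-c) for p in zip(u,v)])*1000
    print(st[i].tolist(),z,"x",w[:,0].min().round(),w[:,0].max().round(),"y",w[:,1].min().round(),w[:,1].max().round(),"mean",w.mean(0).round(1))
    if st[i,4]>20:
        W=np.array([onz(T,p,z) for p in zip(u,v)])[:,:2].astype(np.float32);d=cv2.fitLine(W,cv2.DIST_L2,0,.01,.01).ravel();print("dir",np.degrees(np.arctan2(d[1],d[0])))
m=cv2.inRange(h,(0,150,100),(8,255,255))|cv2.inRange(h,(172,150,100),(180,255,255));m[:, :int(415*f)]=0;m[:,int(470*f):]=0;m[:int(275*f)]=0;m[int(365*f):]=0
v,u=np.nonzero(m);w=np.array([A@(onz(T,p,.098)-c) for p in zip(u,v)])*1000;print("red",w.round(0)[:,:2].tolist())
```

```text
[282, 189, 12, 19, 142] 0.0915 x 61.0 93.0 y -31.0 28.0 mean [75.4 -4.9 91.5]
dir -3.6953635
[318, 197, 15, 5, 38] 0.062 x -76.0 -26.0 y -37.0 -28.0 mean [-50.6 -32.6  62. ]
dir 76.724144
[313, 214, 15, 6, 39] 0.062 x -74.0 -25.0 y 24.0 34.0 mean [-49.4  29.2  62. ]
dir 74.26515
red [[88.0, 12.0], [84.0, 11.0], [81.0, 11.0], [93.0, 17.0], [90.0, 16.0], [87.0, 16.0], [83.0, 15.0], [92.0, 20.0], [89.0, 20.0], [86.0, 19.0], [95.0, 25.0], [92.0, 24.0], [88.0, 23.0], [85.0, 22.0], [97.0, 29.0], [94.0, 28.0], [91.0, 27.0], [87.0, 26.0], [100.0, 33.0], [96.0, 32.0], [93.0, 31.0], [90.0, 30.0], [87.0, 29.0], [99.0, 36.0], [96.0, 35.0], [92.0, 34.0], [89.0, 33.0], [101.0, 40.0], [98.0, 39.0], [95.0, 38.0], [92.0, 37.0], [100.0, 43.0], [97.0, 42.0], [94.0, 42.0], [100.0, 46.0], [96.0, 46.0], [93.0, 45.0]]
```

The shaker's own origin sits 15 mm off the box centre, as the ribs, lip and stop block all show. That puts it at (0.5496, -0.1776) with a yaw of 75.5 degrees.

```bash
cat >> h.py <<'E'
SO=np.array([.5496,-.1776,0]);SY=75.5
RC=np.array([0,0,-.016])   # rim centre in the tool
def tgt(Px,Pz,tilt,y=0):
    "tool pose for which end a's rim edge is at Px,Pz (mm, shaker)"
    R=frame(SY,tilt);U=frame(SY,0)
    P=SO+U@np.array([Px,-y,0])/1000+[0,0,Pz/1000]
    return P+R[:,0]*.075-R@RC,R
def where():
    p,R=cur();P=p+R@RC-R[:,0]*.075;U=frame(SY,0);d=U.T@(P-SO)*1000
    print("P shaker x,y,z",d[0].round(1),-d[1].round(1),(P[2]*1000).round(1),"tilt",np.degrees(np.arcsin(R[2,0])).round(1))
E
python3 - <<'E'
from h import *
where();p,R=cur()
# first up 30, then across, then down
a=tgt(-45,200,27);b=tgt(-45,125,27);print(a[0])
p1=p+[0,0,.03];rows(p1,R,4);rows(*a,12,p1,R);rows(*b,8,*a)
E
```

```text
P shaker x,y,z 240.8 58.1 172.3 tilt 26.9
[ 0.55688339 -0.14943723  0.21979318]
4 rows of [ 3.4  0.  -6.7] [0. 0. 0.]
12 rows of [-21.9   2.5 -10.9] [-0.72  0.    1.46]
8 rows of [-4.3  0.   8.4] [0. 0. 0.]
```

```bash
python3 -m inch '[3.4,0,-6.7,0,0,0,56, 3.4,0,-6.7,0,0,0,56, 3.4,0,-6.7,0,0,0,56, 3.4,0,-6.7,0,0,0,56, -21.9,2.5,-10.9,-0.72,0,1.46,56, -21.9,2.5,-10.9,-0.72,0,1.46,56, -21.9,2.5,-10.9,-0.72,0,1.46,56, -21.9,2.5,-10.9,-0.72,0,1.46,56]' | head -2
python3 -m inch '[-21.9,2.5,-10.9,-0.72,0,1.46,56, -21.9,2.5,-10.9,-0.72,0,1.46,56, -21.9,2.5,-10.9,-0.72,0,1.46,56, -21.9,2.5,-10.9,-0.72,0,1.46,56, -21.9,2.5,-10.9,-0.72,0,1.46,56, -21.9,2.5,-10.9,-0.72,0,1.46,56, -21.9,2.5,-10.9,-0.72,0,1.46,56, -21.9,2.5,-10.9,-0.72,0,1.46,56]'
python3 - <<'E'
from h import *
where();rows(*tgt(-45,125,27),7)
E
```

```text
time: 9.15
tool_pos: [0.5597, 0.0474, 0.2176]
time: 9.95
tool_pos: [0.555, -0.1491, 0.2157]
tcp_rot: [-2.218, -1.714, -0.528]
wrist_force: [0.4, -0.3, -0.9]
width: 0.737
grip_force: 44.0
P shaker x,y,z -45.1 2.1 196.0 tilt 27.0
7 rows of [-4.6  0.3  9. ] [-0.03  0.01 -0.02]
```

```bash
python3 -m inch '[-4.6,0.3,9,0,0,0,56, -4.6,0.3,9,0,0,0,56, -4.6,0.3,9,0,0,0,56, -4.6,0.3,9,0,0,0,56, -4.6,0.3,9,0,0,0,56, -4.6,0.3,9,0,0,0,56, -4.6,0.3,9,0,0,0,56, 0,0,0,0,0,0,56]' | head -2
python3 - <<'E'
from h import *
where();rows(*tgt(-50,85,27),7)
for n in("wrist","scene","top"):
    a=viewer.read_camera(n);np.save(f"pics/{n}5.npy",a)
a=np.load("pics/scene5.npy")[120:220,170:290][:,:,::-1];b=np.load("pics/top5.npy")[160:250,260:368][:,:,::-1];
r=lambda i,s:cv2.resize(i,s,interpolation=cv2.INTER_CUBIC)
cv2.imwrite("pics/v5.png",np.hstack([r(a,(400,333)),r(b,(400,333))]))
E
```

```text
time: 10.75
tool_pos: [0.5557, -0.1481, 0.1428]
P shaker x,y,z -44.0 1.6 123.0 tilt 27.0
7 rows of [-3.2  0.2  4.4] [-0.06  0.   -0.02]
```

View pics/v5.png

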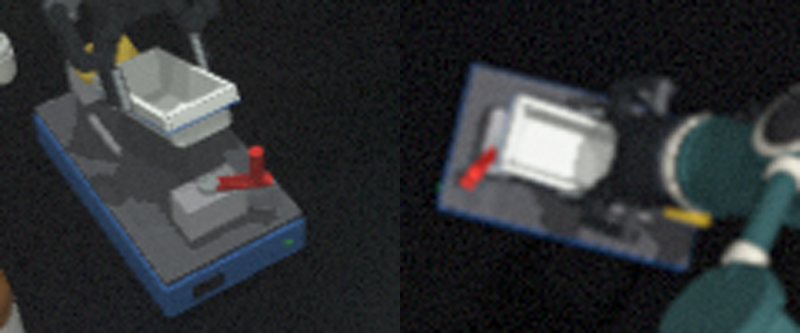

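The held tray is above the bed, tilted with its low end facing the lip (scene crop, tray at (180,95); top crop at (560,145)). The catch is clear at (480,168). I lower it and slide it in.

```bash
python3 -m inch '[-3.2,0.2,4.4,0,0,0,56, -3.2,0.2,4.4,0,0,0,56, -3.2,0.2,4.4,0,0,0,56, -3.2,0.2,4.4,0,0,0,56, -3.2,0.2,4.4,0,0,0,56, -3.2,0.2,4.4,0,0,0,56, -3.2,0.2,4.4,0,0,0,56, 0,0,0,0,0,0,56]'
python3 - <<'E'
from h import *
where();rows(*tgt(-75.5,85,27),7)
E
```

```text
time: 11.7
tool_pos: [0.5558, -0.1548, 0.1061]
tcp_rot: [-2.216, -1.714, -0.526]
wrist_force: [0.7, 0.7, -1.0]
width: 0.733
grip_force: 44.0
P shaker x,y,z -50.5 -0.2 86.3 tilt 27.0
7 rows of [-3.3 -0.  -1.5] [-0.04  0.   -0.02]
```

```bash
python3 -m inch '[-3.3,0,-1.5,0,0,0,56, -3.3,0,-1.5,0,0,0,56, -3.3,0,-1.5,0,0,0,56, -3.3,0,-1.5,0,0,0,56, -3,0,-1.4,0,0,0,56, -3,0,-1.4,0,0,0,56, -2,0,-1,0,0,0,56, 0,0,0,0,0,0,56]'
python3 - <<'E'
from h import *
where();a=tgt(-75.5,87,20)
rows(*a,4);rows(*tgt(-75.5,88.7,13),4,*a)
a=viewer.read_camera("scene");np.save("pics/s6.npy",a)
cv2.imwrite("pics/s6.png",cv2.resize(a[115:205,175:295][:,:,::-1],(720,540),interpolation=cv2.INTER_CUBIC))
E
```

```text
time: 12.5
tool_pos: [0.5506, -0.178, 0.1063]
tcp_rot: [-2.217, -1.715, -0.528]
wrist_force: [1.0, 0.6, -0.3]
width: 0.738
grip_force: 44.0
P shaker x,y,z -74.3 -1.0 86.6 tilt 26.9
4 rows of [-0.8 -0.3  2. ] [-0.05 -1.74 -0.03]
4 rows of [-0.4 -0.   1.9] [ 0.   -1.75  0.  ]
```

View pics/s6.png

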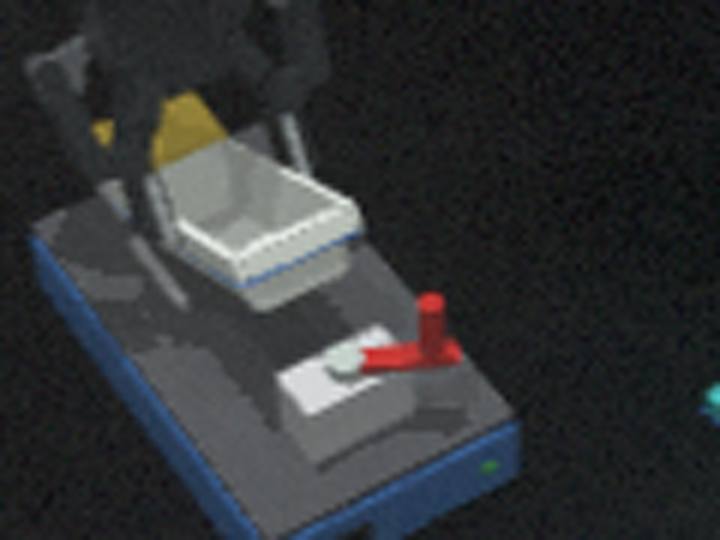

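The low end is now under the yellow lip, which overlaps the tray at (190,140), and no contact force shows. I lower the other end while holding it.

```bash
python3 -m inch '[-0.8,-0.2,2,0,-1.74,0,56, -0.8,-0.2,2,0,-1.74,0,56, -0.8,-0.2,2,0,-1.74,0,56, -0.8,-0.2,2,0,-1.74,0,56, -0.4,0,1.9,0,-1.75,0,56, -0.4,0,1.9,0,-1.75,0,56, -0.4,0,1.9,0,-1.75,0,56, -0.4,0,1.9,0,-1.75,0,56]'
python3 - <<'E'
from h import *
where();a=tgt(-75,90.2,6)
rows(*a,4);rows(*tgt(-75,91,0),4,*a)
E
```

```text
time: 13.35
tool_pos: [0.5502, -0.1761, 0.09]
tcp_rot: [-2.364, -1.831, -0.263]
wrist_force: [0.2, 0.4, -1.3]
width: 0.735
grip_force: 44.0
P shaker x,y,z -75.1 -0.2 88.9 tilt 12.8
4 rows of [-0.4 -0.   1.9] [-0.05 -1.71 -0.  ]
4 rows of [-0.4 -0.   1.8] [-0.  -1.5  0. ]
```

```bash
python3 -m inch '[-0.4,0,1.9,0,-1.7,0,56, -0.4,0,1.9,0,-1.7,0,56, -0.4,0,1.9,0,-1.7,0,56, -0.4,0,1.9,0,-1.7,0,56, -0.4,0,1.8,0,-1.5,0,56, -0.4,0,1.8,0,-1.5,0,56, -0.4,0,1.8,0,-1.5,0,56, -0.4,0,1.8,0,-1.5,0,56]'
python3 - <<'E'
from h import *
where();rows(*tgt(-75,90,0),4)
E
```

```text
time: 14.15
tool_pos: [0.5499, -0.1773, 0.075]
tcp_rot: [-2.481, -1.922, 0.002]
wrist_force: [-0.2, -0.7, -0.4]
width: 0.737
grip_force: 44.0
P shaker x,y,z -74.7 -0.3 90.9 tilt 0.1
4 rows of [-0.1 -0.   0.2] [-0.05 -0.02  0.01]
```

```bash
python3 -m inch '[0,0,0.3,0,0,0,56, 0,0,0.3,0,0,0,56, 0,0,0.3,0,0,0,56, 0,0,0.2,0,0,0,56, 0,0,0,0,0,0,56, 0,0,0,0,0,0,56, 0,0,0,0,0,0,56, 0,0,0,0,0,0,56]'
python3 -m inch '[0,0,0.3,0,0,0,56, 0,0,0.3,0,0,0,56, 0,0,0.2,0,0,0,56, 0,0,0.2,0,0,0,56, 0,0,0,0,0,0,56, 0,0,0,0,0,0,56, 0,0,0,0,0,0,56, 0,0,0,0,0,0,56]'
```

```text
time: 14.95
tool_pos: [0.5497, -0.1777, 0.0739]
tcp_rot: [-2.48, -1.92, -0.0]
wrist_force: [0.7, -0.2, -1.3]
width: 0.734
grip_force: 44.0
time: 15.75
tool_pos: [0.5497, -0.1775, 0.073]
tcp_rot: [-2.48, -1.92, -0.0]
wrist_force: [-1.3, 1.2, 1.8]
width: 0.736
grip_force: 44.3
```

```bash
python3 -m inch '[0,0,0.2,0,0,0,56, 0,0,0.2,0,0,0,56, 0,0,0.2,0,0,0,56, 0,0,0,0,0,0,56, 0,0,0,0,0,0,56, 0,0,0,0,0,0,56, 0,0,0,0,0,0,56, 0,0,0,0,0,0,56]'
python3 - <<'E'
from h import *
where()
s=sensors.read_state();p,R=cur();print("torque tool",(R.T@s["torque"]).round(2),s["wrist_force"])
a=viewer.read_camera("wrist");np.save("pics/w7.npy",a)
cv2.imwrite("pics/w7.png",cv2.resize(a[:,:,::-1],(800,600),interpolation=cv2.INTER_CUBIC))
E
```

```text
time: 16.55
tool_pos: [0.5497, -0.1775, 0.073]
tcp_rot: [-2.48, -1.92, -0.0]
wrist_force: [-2.7, 2.0, 6.9]
width: 0.737
grip_force: 44.8
P shaker x,y,z -74.9 -0.2 88.7 tilt 0.2
torque tool [0.48 0.09 0.05] [-2.71107484  2.03531089  6.8653741 ]
```

View pics/w7.png

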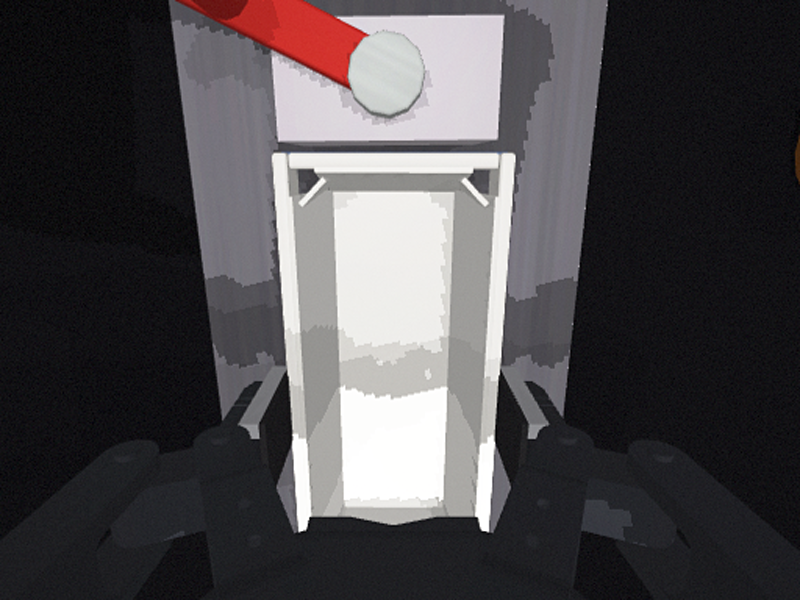

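The tray lies flat on the bed: rim (273–515, top edge at row 155), stop block (273–503, down to row 140) just beyond it, catch pivot at (386,73). It sits about 1.5 mm to the right of the block's centre. I nudge it over, then release and rise.

```bash
python3 -m inch '[0,0,-0.3,0,0,0,56, 0,-0.5,-0.2,0,0,0,56, 0,-0.5,0,0,0,0,56, 0,-0.5,0,0,0,0,56, 0,0,0,0,0,0,56, 0,0,0,0,0,0,65, 0,0,0,0,0,0,68, 0,0,0,0,0,0,72]' 25
python3 -m inch '[0,0,0,0,0,0,76, 0,0,0,0,0,0,80, 0,0,-5,0,0,0,82, 0,0,-12,0,0,0,82, 0,0,-20,0,0,0,82, 0,0,-20,0,0,0,82, 0,0,-20,0,0,0,82, 0,0,-20,0,0,0,82]'
python3 - <<'E'
from h import *
P=viewer.camera_params("wrist");a=viewer.read_camera("wrist");np.save("pics/w8.npy",a);np.savez("pics/w8p.npz",K=P["K"],world_to_cam=P["world_to_cam"])
cv2.imwrite("pics/w8.png",cv2.resize(a[:,:,::-1],(800,600),interpolation=cv2.INTER_CUBIC))
h=cv2.cvtColor(a,cv2.COLOR_RGB2HSV);m=cv2.inRange(h,(0,120,70),(8,255,255))|cv2.inRange(h,(172,120,70),(180,255,255))
v,u=np.nonzero(m);print(len(u),u.min(),u.max(),v.min(),v.max());where()
E
```

```text
time: 17.4
tool_pos: [0.5476, -0.177, 0.0723]
tcp_rot: [-2.479, -1.92, 0.001]
wrist_force: [-0.3, 0.1, -0.6]
width: 0.844
grip_force: 0.0
time: 18.2
tool_pos: [0.5489, -0.1777, 0.1719]
tcp_rot: [-2.481, -1.921, -0.001]
wrist_force: [-0.4, -0.7, 0.4]
width: 0.959
grip_force: 0.0
1502 175 243 21 76
P shaker x,y,z -75.6 -1.7 191.8 tilt 0.1
```

View pics/w8.png

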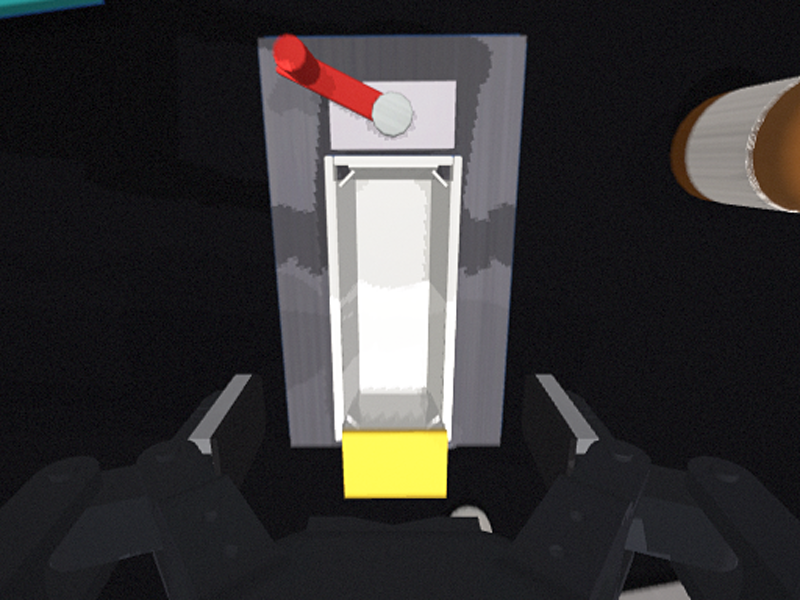

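The tray is seated flat, with its near end under the yellow lip (342–448, row 432) and centred on the stop block. The catch pivot is at (392,114) and the post top at (290,50). Next, the post position and arc.

Run:
```python
from h import *
P=dict(np.load("pics/w8p.npz"));a=np.load("pics/w8.npy");h=cv2.cvtColor(a,cv2.COLOR_RGB2HSV)
U=frame(SY,0)
def sh(w):
    d=U.T@(w-SO)*1000;return np.array([d[0],-d[1],w[2]*1000]).round(1)
# pivot cap: pale greenish disc
for u,v,z,n in((392,114,.104,"pivot"),(291,49,.132,"post top"),(291,49,.128,"post"),(329.5,148,.0915,"blk L"),(456,148,.0915,"blk R"),(325,157,.09,"rim L"),(461,157,.09,"rim R")):
    print(n,sh(onz(P,(u*.64,v*.64),z)))
m=cv2.inRange(h,(0,120,150),(8,255,255))|cv2.inRange(h,(172,120,150),(180,255,255))
m[:,220:]=0;c=max(cv2.findContours(m,0,1)[0],key=cv2.contourArea);print((cv2.minEnclosingCircle(c)[0][0]/.64,cv2.boundingRect(c)))
for v in range(20,46,3):print(v,a[v,172:205,0].tolist())
```

```text
pivot [ 90.8   3.2 104. ]
post top [109.8  38.9 132. ]
post [110.6  39.7 128. ]
blk L [77.4 31.9 91.5]
blk R [ 77.4 -26.   91.5]
rim L [73.5 34.4 90. ]
rim R [ 73.5 -28.7  90. ]
(290.8345937728882, (175, 22, 21, 31))
20 [12, 15, 15, 15, 11, 15, 13, 10, 11, 10, 21, 22, 16, 7, 14, 10, 16, 12, 11, 16, 17, 14, 16, 12, 16, 11, 10, 6, 11, 20, 9, 11, 8]
23 [38, 35, 35, 33, 37, 66, 120, 134, 138, 171, 168, 195, 198, 196, 183, 182, 172, 119, 54, 35, 40, 43, 42, 42, 43, 45, 46, 47, 47, 48, 45, 47, 47]
26 [85, 87, 86, 110, 140, 170, 193, 211, 209, 210, 212, 211, 212, 212, 211, 211, 213, 215, 217, 216, 167, 93, 80, 87, 86, 86, 86, 83, 85, 88, 86, 83, 81]
29 [84, 84, 117, 168, 195, 209, 210, 209, 209, 210, 210, 209, 213, 213, 212, 213, 215, 213, 211, 213, 214, 209, 154, 106, 89, 86, 86, 83, 86, 85, 88, 82, 82]
32 [106, 110, 148, 178, 208, 206, 211, 208, 209, 212, 209, 212, 212, 213, 213, 214, 214, 212, 212, 215, 212, 214, 208, 155, 118, 117, 89, 84, 81, 85, 87, 85, 85]
35 [119, 119, 143, 197, 211, 205, 208, 210, 209, 208, 210, 212, 213, 211, 214, 211, 214, 212, 215, 213, 213, 214, 202, 158, 119, 115, 119, 125, 99, 83, 87, 86, 82]
38 [122, 121, 122, 128, 234, 233, 213, 232, 217, 233, 233, 236, 234, 209, 211, 209, 213, 213, 211, 212, 215, 211, 187, 142, 111, 115, 116, 117, 118, 121, 147, 150, 107]
41 [121, 122, 123, 119, 112, 168, 251, 253, 253, 250, 250, 253, 254, 246, 230, 232, 215, 210, 211, 204, 180, 148, 120, 111, 116, 113, 115, 114, 117, 116, 114, 128, 196]
44 [123, 121, 120, 119, 177, 241, 250, 250, 215, 207, 236, 245, 255, 255, 235, 184, 170, 158, 144, 120, 115, 109, 112, 113, 111, 114, 115, 118, 115, 117, 117, 115, 121]
```

```bash
python3 -m inch '[13.8,-4.55,0,0,0,0,40, 13.8,-4.55,0,0,0,0,40, 13.8,-4.55,0,0,0,0,40, 13.8,-4.55,0,0,0,0,40, 13.8,-4.55,0,0,0,0,40, 13.8,-4.55,0,0,0,0,40, 13.8,-4.5,0,0,0,0,40, 13.8,-4.5,0,0,0,0,40]' 20
python3 - <<'E'
from h import *
p,R=cur();U=frame(SY,0);d=U.T@(p-SO)*1000;print("tool shaker",d[0],-d[1],p[2])
P=viewer.camera_params("wrist");a=viewer.read_camera("wrist");h=cv2.cvtColor(a,cv2.COLOR_RGB2HSV)
cv2.imwrite("pics/w9.png",a[:,:,::-1])
m=cv2.inRange(h,(0,120,60),(8,255,255))|cv2.inRange(h,(172,120,60),(180,255,255))
for v in range(100,384,14):
    u=np.nonzero(m[v])[0]
    if len(u):print(v,u.min(),u.max(),len(u))
g=a.astype(int).sum(2)//3
for v in(240,250,260):print(v,[(i,int(g[v,i])) for i in range(140,380,6)])
print("expect post top",proj(P,SO+U@np.array([.1101,-.0374,0])+[0,0,.132]))
E
```

```text
time: 19.05
tool_pos: [0.5409, -0.0603, 0.1702]
tcp_rot: [-2.48, -1.921, -0.0]
wrist_force: [0.3, -0.3, -0.8]
width: 0.47
grip_force: 0.0
tool shaker 111.3755979321544 37.78213037621459 0.1702416252840686
198 237 261 25
212 244 290 47
226 247 257 11
240 [(140, 34), (146, 35), (152, 32), (158, 34), (164, 36), (170, 34), (176, 34), (182, 35), (188, 52), (194, 67), (200, 188), (206, 39), (212, 47), (218, 100), (224, 192), (230, 189), (236, 189), (242, 186), (248, 169), (254, 171), (260, 255), (266, 255), (272, 255), (278, 255), (284, 255), (290, 149), (296, 46), (302, 192), (308, 186), (314, 148), (320, 255), (326, 255), (332, 255), (338, 187), (344, 181), (350, 181), (356, 185), (362, 32), (368, 35), (374, 37)]
250 [(140, 33), (146, 32), (152, 32), (158, 31), (164, 31), (170, 35), (176, 34), (182, 75), (188, 79), (194, 190), (200, 190), (206, 45), (212, 44), (218, 51), (224, 193), (230, 195), (236, 200), (242, 194), (248, 180), (254, 180), (260, 255), (266, 255), (272, 255), (278, 255), (284, 255), (290, 27), (296, 47), (302, 192), (308, 189), (314, 74), (320, 72), (326, 232), (332, 255), (338, 188), (344, 177), (350, 188), (356, 184), (362, 36), (368, 34), (374, 38)]
260 [(140, 31), (146, 33), (152, 30), (158, 29), (164, 32), (170, 35), (176, 61), (182, 59), (188, 186), (194, 184), (200, 47), (206, 43), (212, 51), (218, 35), (224, 203), (230, 194), (236, 198), (242, 196), (248, 179), (254, 177), (260, 255), (266, 251), (272, 255), (278, 255), (284, 255), (290, 27), (296, 45), (302, 51), (308, 184), (314, 184), (320, 60), (326, 52), (332, 255), (338, 191), (344, 176), (350, 186), (356, 187), (362, 34), (368, 33), (374, 37)]
expect post top [255.17136137 219.81732332]
```

View pics/w9.png

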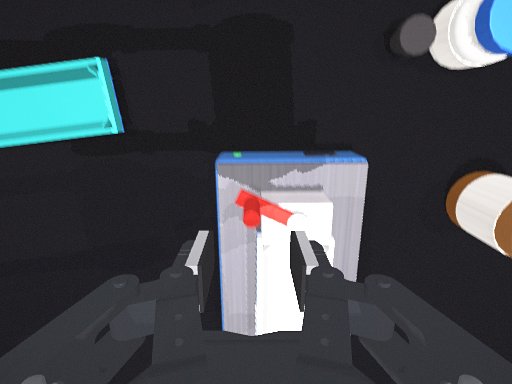

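The fingers straddle the red post: post top at (252,219) of the 512-wide image, finger midline about 251. I descend and pinch it.

```bash
python3 -m inch '[0,0,8,0,0,0,40, -0.5,0,8,0,0,0,40, -0.5,0,8,0,0,0,40, 0,0,8,0,0,0,40, 0,0,8,0,0,0,36, 0,0,8,0,0,0,36, 0,0,7,0,0,0,36, 0,0,5,0,0,0,34]' 20
python3 -m inch '[0,0,0,0,0,0,24, 0,0,0,0,0,0,16, 0,0,0,0,0,0,12, 0,0,0,0,0,0,10, 0,0,0,0,0,0,9, 0,0,0,0,0,0,9, 0,0,0,0,0,0,9, 0,0,0,0,0,0,9]' 20
python3 - <<'E'
from h import *
p,R=cur();U=frame(SY,0);d=U.T@(p-SO)*1000;print("tool shaker",d[0],-d[1],p[2])
# arc steps in tool axes, fixed orientation: dx, dy(tool)=-dy(shaker)
A=np.linspace(-.47,1.58,17);x=92-40*np.sin(A);y=40*np.cos(A)
print(np.c_[np.diff(x),-np.diff(y)].round(1).tolist())
E
```

```text
time: 19.9
tool_pos: [0.5402, -0.0624, 0.1094]
tcp_rot: [-2.48, -1.92, 0.001]
wrist_force: [0.1, -0.4, -0.3]
width: 0.403
grip_force: 0.0
time: 20.7
tool_pos: [0.5406, -0.0623, 0.1106]
tcp_rot: [-2.48, -1.92, -0.0]
wrist_force: [-2.2, 1.9, 3.3]
width: 0.131
grip_force: 19.8
tool shaker 109.40124857418252 37.6386393453391 0.11057511890401714
[[-4.7, -2.0], [-4.9, -1.4], [-5.1, -0.8], [-5.1, -0.1], [-5.1, 0.5], [-5.0, 1.2], [-4.8, 1.8], [-4.5, 2.4], [-4.2, 3.0], [-3.8, 3.5], [-3.3, 3.9], [-2.8, 4.3], [-2.2, 4.6], [-1.6, 4.9], [-0.9, 5.0], [-0.3, 5.1]]
```

```bash
python3 -m inch '[-4.7,-2,0,0,0,0,9, -4.9,-1.4,0,0,0,0,9, -5.1,-0.8,0,0,0,0,9, -5.1,-0.1,0,0,0,0,9, -5.1,0.5,0,0,0,0,9, -5,1.2,0,0,0,0,9, -4.8,1.8,0,0,0,0,9, -4.5,2.4,0,0,0,0,9]' 20
python3 -m inch '[-4.2,3,0,0,0,0,9, -3.8,3.5,0,0,0,0,9, -3.3,3.9,0,0,0,0,9, -2.8,4.3,0,0,0,0,9, -2.2,4.6,0,0,0,0,9, -1.6,4.9,0,0,0,0,9, -0.9,5,0,0,0,0,9, -0.3,5.1,0,0,0,0,9]' 20
python3 -m inch '[0,0.7,0,0,0,0,9, 0,0.7,0,0,0,0,9, 0,0.6,0,0,0,0,9, 0,0,0,0,0,0,9, 0,0,0,0,0,0,9, 0,0,0,0,0,0,9, 0,0,0,0,0,0,9, 0,0,0,0,0,0,9]' 20
python3 - <<'E'
from h import *
s=sensors.read_state();p,R=cur();U=frame(SY,0);d=U.T@(p-SO)*1000;print("tool shaker",d[0],-d[1],p[2],(R.T@s["wrist_force"]).round(1))
E
```

```text
time: 21.5
tool_pos: [0.5308, -0.1014, 0.1103]
tcp_rot: [-2.478, -1.919, 0.004]
wrist_force: [-6.1, 3.3, 8.5]
width: 0.129
grip_force: 20.5
time: 22.3
tool_pos: [0.5582, -0.1312, 0.1097]
tcp_rot: [-2.479, -1.921, 0.011]
wrist_force: [-8.0, -6.5, 6.4]
width: 0.13
grip_force: 20.8
time: 23.1
tool_pos: [0.5604, -0.1314, 0.1097]
tcp_rot: [-2.48, -1.921, 0.01]
wrist_force: [-6.7, -4.8, 5.5]
width: 0.13
grip_force: 20.7
tool shaker 47.472063019114835 1.119300985444706 0.10968268337546247 [-6.3 -5.3 -5.5]
```

```bash
python3 -m inch '[0.5,0.5,0,0,0,0,9, 0.5,0.5,0,0,0,0,9, 0.5,0.5,0,0,0,0,9, 0.5,0.5,0,0,0,0,9, 0,0,0,0,0,0,9, 0,0,0,0,0,0,9, 0,0,0,0,0,0,9, 0,0,0,0,0,0,9]' 20
python3 - <<'E'
from h import *
s=sensors.read_state();p,R=cur();U=frame(SY,0);d=U.T@(p-SO)*1000;print("tool shaker",d[0],-d[1],p[2],(R.T@s["wrist_force"]).round(1))
E
```

```text
time: 23.9
tool_pos: [0.5606, -0.1313, 0.1097]
tcp_rot: [-2.478, -1.921, 0.017]
wrist_force: [-12.6, -9.4, 10.2]
width: 0.124
grip_force: 21.2
tool shaker 47.536597182963625 0.9212595780819415 0.10967429318054175 [-12.3  -9.9 -10. ]
```

The catch is at its stop: force climbs with no further movement. I release and rise.

```bash
python3 -m inch '[-0.5,-0.5,0,0,0,0,9, -1,-0.5,0,0,0,0,14, 0,0,0,0,0,0,20, 0,0,0,0,0,0,26, 0,0,-5,0,0,0,32, 0,0,-15,0,0,0,36, 0,0,-20,0,0,0,40, 0,0,-30,0,0,0,40]' 20
python3 -m inch '[0,0,-30,0,0,0,40, -15,0,-30,0,0,0,40, -20,0,-30,0,0,0,40, -20,0,-20,0,0,0,40, -20,0,-10,0,0,0,40, -20,0,0,0,0,0,40, 0,0,0,0,0,0,40, 0,0,0,0,0,0,40]'
python3 - <<'E'
from h import *
P=viewer.camera_params("wrist");a=viewer.read_camera("wrist");b=viewer.read_camera("scene")
r=lambda i,s:cv2.resize(i[:,:,::-1],s,interpolation=cv2.INTER_CUBIC)
cv2.imwrite("pics/end.png",np.hstack([r(a[:,90:430],(400,452)),r(b[90:310,170:365],(400,452))]))
E
```

```text
time: 24.7
tool_pos: [0.5632, -0.1279, 0.1802]
tcp_rot: [-2.478, -1.92, 0.002]
wrist_force: [0.0, 0.6, 0.1]
width: 0.473
grip_force: 0.0
time: 25.5
tool_pos: [0.5407, -0.2208, 0.3006]
tcp_rot: [-2.481, -1.92, -0.002]
wrist_force: [-0.2, -0.2, 0.3]
width: 0.466
grip_force: 0.0
```

View pics/end.png

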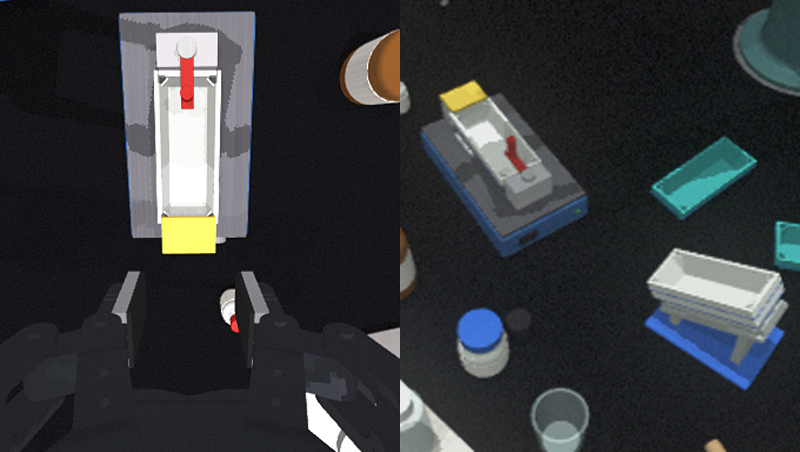

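The picture shows the tray flat with its end under the yellow lip (188,220). The red catch points straight along the tray over its rim (187,80), two trays remain in the rack (715,280), and the bystanders in view have not moved.

```bash
python3 -c "
from workcell import job;print(job.finish_job())"
```

```text
the job is handed in; nothing more can be done
None
```

The job is handed in: the top tray lies flat on the shaker bed with one end under the yellow lip, the red catch is closed to its stop over the rim, the other two trays are still nested in the rack, and it took about 26 of the 50 s.

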